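# Clamp a power module in the board vise with its ratchet knob

## Task

Set the power module gently onto the bed of the board vise, in the gap between its two jaws, board side up and with its plain 44 mm sides facing the jaws. Then close the driven jaw on it by turning the brass ratchet knob clockwise, and keep turning until the knob slips at its set torque: let it slip at least 30 degrees but no more than 75 degrees in all. Leave the module clamped, and do not push the jaw by hand or disturb the other things on the mat.

Things in the scene. Friction and masses are not known exactly. Their poses are not given: they have to be found in the camera images.
- holder: Grey board vise, fixed; 262 mm long (its y), 92 mm wide (its x). Origin: underside, z up. Flat steel bed, 44 mm wide (x), top at z = 22 mm. Knob axis at x = 0, y = -112 mm; a guide block 48 mm high at y -95 to -73 mm. Driven jaw slides to +y, towards a stationary jaw (44 mm wide, 24 mm above the bed).
- seat (a point): Point on the bed's top face, x = 0, y = -2 mm of the vise, axes as the vise's. The driven jaw's face starts 28 mm from it on its -y side. The stationary jaw's rubber pad (gives 3 mm when clamped) is 28 to 44 mm from it on its +y side (set anew each time, not measured). So a part 44 mm long in y, centred here, clears both by 6 mm.
- jaw: Driven jaw, aluminium block 44 mm (x) by 14 mm (y), 22 mm high above the bed. Origin: bed level, middle of its clamping face; +y as the vise's, towards the stationary jaw. The knob's rack drives it 9 mm along +y per radian of clockwise turn until the knob slips; travel 72 mm. It stays where it is left. Do not push it by hand.
- knob_top (a point): Centre of the top face of the brass ratchet knob: round knurled cap, 36 mm diameter, 24 mm high, vertical axis, free all round. Its top is 78 mm above the vise's underside (56 mm above the bed); below the cap is a 16 mm thick spindle, 12 mm of it bare. The x axis of this point (white index line) turns with the knob.
- ratchet (a joint): How far the knob has slipped on its spindle, rad: 0 at the start, grows as the knob slips when turned clockwise seen from above. Running the jaw up takes 0.15 N m, without slip; once the clamped part stops the jaw, the knob slips at a steady 0.30 N m (part held at about 17 N). Turned back it opens the jaw at 0.15 N m. It stays where let go.
- module: Power module, 150 g or so: aluminium heat sink 60 mm (x) by 44 mm (y) by 18 mm high with a green board and a yellow transformer (to 28 mm high, 22 mm square, at x = -8 mm) on top. Origin: centre of its underside, z up. Grip it by the ends of its 60 mm length, on the 18 mm high flanks; the faces at y = +-22 mm go against the jaws. Either way round will do.
- multimeter: Black multimeter lying on the mat, 80 x 165 x 36 mm, origin under its centre: leave alone.
- flux_bottle: Small amber bottle with black cap, 32 mm diameter, 65 mm high, standing; origin under its centre: leave alone.
- screwdriver: Orange-handled screwdriver, 170 mm long, lying on the mat along its x: leave alone.

How it is judged (in metres and radians):
On the way, in this order (a step that is already met when the one before it is completed fails the run):
1. the module rests on the vise's bed between the jaws, square to them within about 12 degrees and centred across the bed within 12 mm, let go (z of module in the frame of holder between 0.0195 and 0.0245 m and x of module in the frame of holder between -0.012 and 0.012 m and y of module in the frame of jaw above 0.019 m and y of module in the frame of holder below 0.023 m and angle between the x axis of module and the x axis of holder, either way round below 0.21 rad and angle between module's own z axis and vertical below 0.06 rad and contact force between the fingers and module below 0.2 N), for 0.2 s.
2. the jaw bears on the module with more than 6 N and the knob has slipped at least 0.4 rad (value of joint ratchet above 0.4 rad and contact force between jaw and module above 6 N), for 0.1 s.
At the end, for the whole second after the job is handed in: The module lies flat on the bed (origin within 2.5 mm of bed height), within 12 mm of the middle of the bed's width and square to the jaws within 4 degrees, clamped by the driven jaw with more than 6 N; the knob has slipped between 0.4 and 1.5 rad in all; everything is at rest and released (all of step 2 and z of module in the frame of holder between 0.0195 and 0.0245 m and x of module in the frame of holder between -0.012 and 0.012 m and y of module in the frame of jaw between 0.019 and 0.025 m and angle between the x axis of module and the x axis of holder, either way round below 0.07 rad and angle between module's own z axis and vertical below 0.06 rad and value of joint ratchet below 1.5 rad and linear speed of module below 0.01 m/s); the robot touches nothing.
It fails at once if the knob is ground on past 1.5 rad of slip (value of joint ratchet above 1.5 rad).
It fails at once if the module is knocked or pressed against the vise with more than 70 N (contact force between module and holder above 70 N).
It fails at once if the jaw is pushed by hand with more than 10 N (contact force between the fingers and jaw above 10 N).
It fails at once if the multimeter, bottle or screwdriver is moved by more than 20 mm (distance of any of multimeter, flux_bottle, screwdriver from where it was at the start of the episode above 0.02 m).
It also fails if it takes over 72 s, if anything falls off the work surface, if the arm or the gripper's body presses on something with over 40 N, if the wrist force passes 120 N, or if a joint passes its speed limit or range.

## Robot

A 6-joint arm with a two-finger parallel gripper is mounted at the origin on the work surface. World frame = base frame: x ahead of the robot, y to its left, z up, the work surface at z = 0. Lengths are in mm, angles in rad, forces in N, time in s.
With the tool pointing down it reaches from about 350 to 875 mm from the base axis. Payload 4.2 kg.
Tool frame: the origin (TCP) lies between the finger pads; the fingertips stand 25 mm ahead of it and the grasp point (between the pads) lies 6 mm ahead of it; x points along the fingers, z is the direction in which the jaws open and shut, and the axes are right-handed (so a half turn about x gives the same grasp; the last joint's range is limited). The gripper opens to 85 mm and grips with 20 to 120 N. Pads are 22 mm wide; open, the fingers measure 114 mm over their backs; the gripper's body (76 mm by 85 mm) begins 54 mm behind the grasp point. The pads swing forward as they close: fully open they stand 13 mm farther back than shut.
Start: joints at [1.601, 0.385, 0.008, 0, -1.194, -0.259], TCP at [141.724, 608.698, 256.312] pointing down, gripper open.
Joint ranges: [-3.14, 3.14], [-1.21, 2.06], [-1.07, 1.41], [-3.16, 2.05], [-2.99, -0.16], [-3.1, 3.1]. Speed limits (rad/s): [2.79, 2.79, 3.14, 3.14, 3.14, 3.14].

## Interface

Orientations are given as [roll, pitch, yaw] about the fixed x, y, z axes, in that order (R = Rz(yaw) Ry(pitch) Rx(roll)).
In Python, from workcell import env gives the robot as it stands.
- The arm moves only by the tool move_arm, never from a script. Its arguments are lists of equal length, an entry for each row: "xyz": the shift along the world's x, y, z in mm, a list of three; "roll": the turn about the world's z in degrees. A call has exactly 8 rows; each row is the pose to reach, as a shift and turn from the pose commanded when the call began; what a row does not reach only later rows make up. A row lasts 1/10 s, in which the tool goes at most 50 mm and 8.59 degrees, less where a joint would pass 70% of its speed; a pose out of reach is approached as far as the arm can. A call with a gripper value outside its range is refused whole. "fingers" is the closure in counts, from 0 (fully open) to 255 (shut), set as the call begins (left out, the last holds). The fingers move at their own pace and stop on an object; "grip_force" is the grip in N (left out, the last holds). Time passes only in rows, so rows that repeat a pose let the fingers close, or fill a call up. It gives the time, the measured TCP pose, the force and the opening at its end, in the units of the state.
- env.state(): the state, without advancing time (a new reading comes with each control period).
- env.read_camera(name): name is "scene" or "top" or "wrist"; returns a dict with "pixels" (384x512x3 uint8, blue, green, red), "mtx" (3x3 intrinsics, pixels), "R" (3x3) and "t" (3): a world point X has camera coordinates R X + t. Camera axes: x right, y down, z forward; pixel columns grow to the right and rows downward; lengths in mm; the calibration is good to about 2 mm. A picture is of the moment at which its call begins. There is no depth.
- env.job_done(): hands the job in, once; it reports no verdict.
Trained networks look in the newest picture that a camera, given by its name, has taken for a name from the list of things; names that differ only in an ending like _2 or _b are one class to them, and where a whole thing is asked for, a point or a joint stands for the part that bears it (a point fixed in the world has none). Each returns a list of dicts, best first, with "confidence" (0 to 1); they miss things now and then, are a little off and sometimes report something else, mostly with a low value. They report only what shows in the picture. A call takes as long as a camera call.
- env.boxes_of(camera, target): "rect" ([left, top, right, bottom] in pixels, round what is visible of it).
The state is a dict: "time_s": time; "joints": joint angles; "qd": joint speeds; "effort": joint torques, N m; "ee_pos": TCP position; "orientation": TCP orientation; "force": force on the tool from outside, world axes, zero at the start; "wrist_torque": the same for the moment, N m; "finger_gap": opening from 0.0 (shut) to 1.0 (fully open).
Only numpy, scipy, OpenCV 4.12 (cv2) and the standard library are available. Lean on these libraries where they do the work, as an engineer would, in place of code of your own. Each camera call takes 0.05 s, during which the arm holds its last target.

## Working session

There is one attempt and no reset: what is moved stays moved. The work goes in short steps, Python scripts to look and compute and a tool call to move; the robot and the scene stay as the last step left them, time stands still between calls to the robot, and variables do not carry over. Pictures are saved under pics/ and viewed, and the job is handed in when it is done.

Besides the shell and the picture viewer there is one more tool, called after "Emit:" by a JSON object that holds its "op" and its "data", one argument or row to a line. move_arm: Moves the arm, as the interface text tells. Its arguments: {"type":"object","properties":{"xyz":{"type":"array"},"roll":{"type":"array"},"fingers":{"type":"number"},"grip_force":{"type":"number"}},"required":["xyz","roll"]}

```bash
ls; mkdir -p pics; python3 - <<'E'
from workcell import env
import cv2
s=env.state();print({k:s[k] for k in('time_s','ee_pos','orientation','finger_gap','force')})
for c in("top","scene","wrist"):
    r=env.read_camera(c);cv2.imwrite(f"pics/{c}0.png",r["pixels"]);print(c,r["mtx"].tolist(),r["R"].tolist(),r["t"].tolist())
    for n in("holder","jaw","knob_top","module","multimeter","flux_bottle","screwdriver"):
        print(n,[(d["confidence"],d["rect"]) for d in env.boxes_of(c,n)[:2]])
E
```

```text
pics
{'time_s': 0.0, 'ee_pos': array([141.5991024 , 608.2008762 , 255.21178885]), 'orientation': array([ 0.0355472 ,  1.56861081, -1.76425546]), 'finger_gap': 1.0004119060052075, 'force': array([-0.37351248, -0.15462025, -0.44351699])}
top [[500.16107780552886, 0.0, 260.58683123894286], [0.0, 500.16107780552886, 189.76568865348955], [0.0, 0.0, 1.0]] [[-0.015704824142304216, -0.9997390511934477, 0.01658879192359875], [-0.9900917047434239, 0.013233600905799758, -0.13979731043667082], [0.13954130104352683, -0.018619917451244868, -0.9900411728696886]] [-58.95826936793972, 574.4676723052125, 902.842013020094]
holder [(0.61, [94.6, 180.1, 240.2, 263.6])]
jaw [(0.6, [164.6, 205.9, 191.1, 233.6]), (0.39, [96.2, 181.5, 238.5, 263.7])]
knob_top [(0.61, [199.0, 195.5, 221.7, 216.0])]
module []
multimeter [(0.56, [159.6, 63.7, 244.5, 106.6])]
flux_bottle [(0.72, [314.8, 97.3, 334.4, 117.6])]
screwdriver [(0.75, [176.7, 260.2, 193.4, 346.0])]
scene [[352.0895800584885, 0.0, 253.7970416420415], [0.0, 352.0895800584885, 193.24491649308442], [0.0, 0.0, 1.0]] [[-0.8207413595710671, 0.5708866145331606
[... 341 characters left out ...]
knob_top [(0.63, [280.3, 201.3, 297.7, 221.1])]
module [(0.6, [192.0, 169.4, 219.2, 190.1])]
multimeter [(0.77, [132.9, 252.6, 220.1, 346.1])]
flux_bottle [(0.81, [144.0, 186.2, 162.6, 219.2])]
screwdriver [(0.94, [330.7, 200.3, 394.6, 230.2])]
wrist [[274.0013422052896, 0.0, 252.05403453041203], [0.0, 274.0013422052896, 190.7822635377962], [0.0, 0.0, 1.0]] [[-0.2281256823373073, -0.9736314620184547, -0.0006702431973901033], [-0.9221554829109903, 0.21584368329525616, 0.32099964130624054], [-0.31239068231196643, 0.07384633064237407, -0.94707907856489]] [624.7111489887864, -41.06713966615705, 379.39480142250187]
holder []
jaw []
knob_top []
module []
multimeter []
flux_bottle []
screwdriver []
```

```bash
python3 - <<'E'
import cv2
t=cv2.imread("pics/top0.png");cv2.imwrite("pics/top0c.png",cv2.resize(t[50:370,80:400],(800,800))[:600] if 0 else cv2.resize(t[50:290,80:400],(800,600),interpolation=cv2.INTER_CUBIC))
t=cv2.imread("pics/scene0.png");cv2.imwrite("pics/scene0c.png",cv2.resize(t[140:365,120:420],(800,600),interpolation=cv2.INTER_CUBIC))
E
```

```text
(no output)
```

View pics/top0c.png

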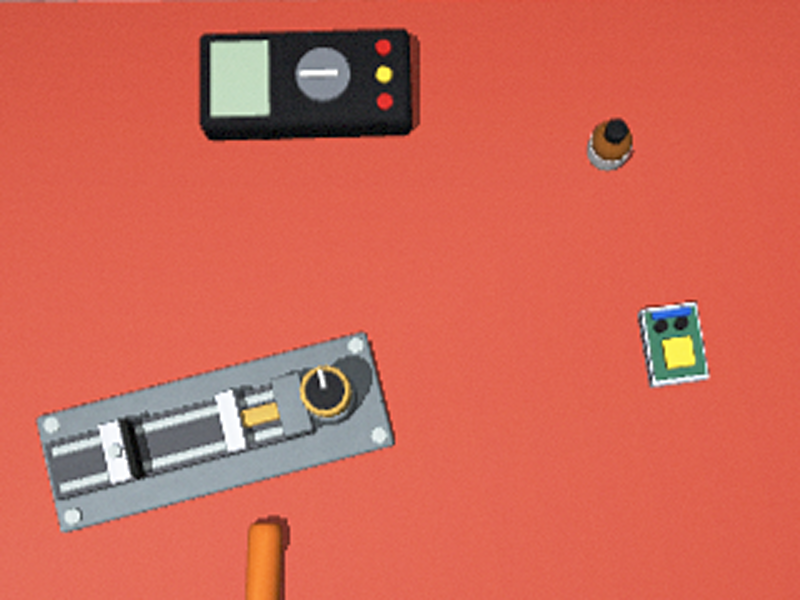

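View pics/scene0c.png

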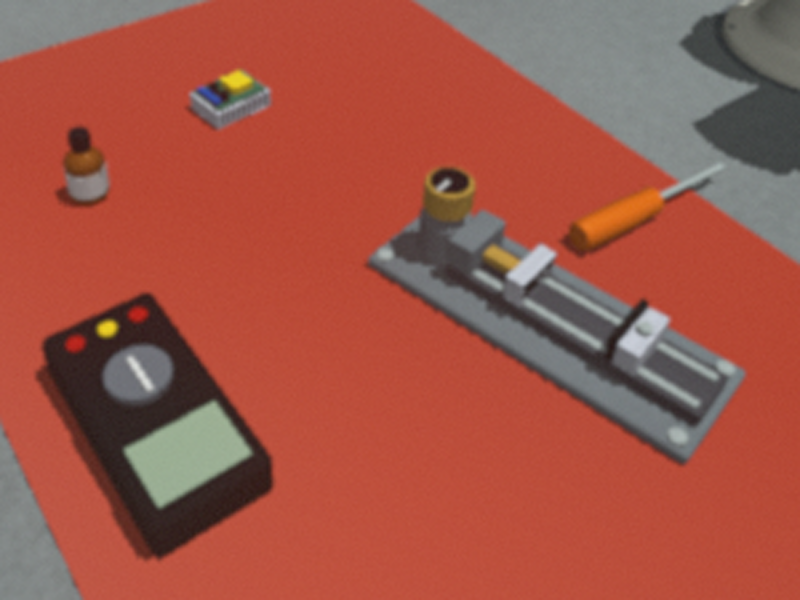

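```bash
ls pics
```

```text
scene0.png
scene0c.png
top0.png
top0c.png
wrist0.png
```

View pics/top0.png

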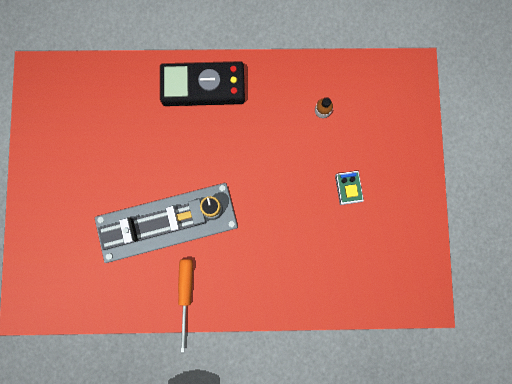

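```bash
cat > h.py <<'E'
from workcell import env
import cv2, numpy as np
def plane(c,uv,z):
    K,R,t=map(np.array,(c["mtx"],c["R"],c["t"]))
    uv=np.atleast_2d(uv).astype(float); d=(np.linalg.inv(K)@np.c_[uv,np.ones(len(uv))].T).T@R
    o=-R.T@t
    return o+d*((z-o[2])/d[:,2])[:,None]
def proj(c,X):
    K,R,t=map(np.array,(c["mtx"],c["R"],c["t"])); p=(R@np.atleast_2d(X).T).T+t; p=p@K.T; return p[:,:2]/p[:,2:]
def rot(o):
    from scipy.spatial.transform import Rotation as Ro
    return Ro.from_euler('xyz',o).as_matrix()
def snap(cam,name,crop=None):
    c=env.read_camera(cam); im=c["pixels"]
    if crop: l,t,r,b=crop; im=im[t:b,l:r]; f=min(800/(r-l),600/(b-t)); im=cv2.resize(im,None,fx=f,fy=f,interpolation=cv2.INTER_CUBIC)
    cv2.imwrite("pics/"+name,im); return c
E
python3 - <<'E'
from h import *
s=env.state(); print(rot(s["orientation"]).round(3).tolist())
c=env.read_camera("top"); f=lambda p:np.array(p)/2.5+[80,50]-0.3
print("vise z10",plane(c,f([(38,415),(363,333),(393,443),(63,530)]),8).round(1).tolist())
print("knob",plane(c,f([(325,391)]),78).round(1).tolist())
print("knob tail",plane(c,f([(228,419),(115,451)]),44).round(1).tolist())
print("mod z18",plane(c,f([(640,308),(697,301),(708,378),(651,385)]),18).round(1).tolist())
s2=env.read_camera("scene"); g=lambda p:np.array(p)/(800/300)+[120,140]-0.3
print("scene knob",plane(s2,g([(449,181)]),78).round(1).tolist())
print("scene plate",plane(s2,g([(368,262),(683,460),(744,372)]),8).round(1).tolist())
print("jaw, fixed jaw tops",plane(s2,g([(530,263)]),44).round(1),plane(s2,g([(645,328)]),46).round(1))
E
```

```text
[[0.0, 0.974, -0.227], [0.0, -0.227, -0.974], [-1.0, 0.0, -0.0]]
vise z10 [[532.0, 252.4, 8.0], [592.7, 1.6, 8.0], [506.4, -21.0, 8.0], [443.8, 230.8, 8.0]]
knob [[539.8, 25.5, 78.0]]
knob tail [[523.6, 100.4, 44.0], [501.1, 183.6, 44.0]]
mod z18 [[608.0, -214.5, 18.0], [612.9, -259.3, 18.0], [552.4, -265.2, 18.0], [547.6, -220.8, 18.0]]
scene knob [[539.6, 26.1, 78.0]]
scene plate [[594.5, 5.0, 8.0], [530.9, 254.5, 8.0], [441.6, 232.5, 8.0]]
jaw, fixed jaw tops [[520.7  98.3  44. ]] [[500.3 186.2  46. ]]
```

Emit:
{"op": "move_arm", "data": {
  "xyz": [
    [20,-39,0],
    [40,-78,0],
    [60,-117,0],
    [80,-156,0],
    [100,-195,0],
    [120,-234,0],
    [140,-273,0],
    [160,-312,0]
  ],
  "roll": [-3.5,-7,-10.5,-14,-17.5,-21,-24.5,-28],
  "fingers": 0,
  "grip_force": 40
}}

```text
time_s: 2.1
ee_pos: [302.2, 295.1, 256.7]
orientation: [-2.99, 1.57, 1.004]
force: [2.0, -1.2, 0.7]
finger_gap: 0.997
```

Emit:
{"op": "move_arm", "data": {
  "xyz": [
    [20,-39,0],
    [40,-78,0],
    [60,-117,0],
    [80,-156,0],
    [100,-195,0],
    [120,-234,0],
    [140,-273,0],
    [160,-312,0]
  ],
  "roll": [-3.5,-7,-10.5,-14,-17.5,-21,-24.5,-28]
}}

```text
time_s: 2.9
ee_pos: [462.3, -17.1, 256.7]
orientation: [3.01, 1.57, 0.23]
force: [0.9, 1.2, 0.8]
finger_gap: 1.003
```

```bash
python3 - <<'E'
from h import *
s=env.state(); print(s["time_s"],s["ee_pos"],s["joints"]); R=rot(s["orientation"]);print(np.degrees(np.arctan2(R[1,2],R[0,2])))
c=snap("wrist","w1.png"); print([ (n,env.boxes_of("wrist",n)[:1]) for n in("module","knob_top","jaw")])
o=-np.array(c["R"]).T@c["t"];print(o)
E
```

```text
2.9 [462.34975089 -17.11644653 256.74444224] [ 3.15713263e-01  1.04277930e-01 -3.70983350e-01  1.13697786e-04
 -1.09435371e+00  4.63542715e-02]
-159.25206891645018
[('module', []), ('knob_top', [{'rect': [161.7, 167.8, 194.1, 203.9], 'confidence': 0.72}]), ('jaw', [{'rect': [165.6, 212.2, 201.5, 238.3], 'confidence': 0.8}])]
[492.39425662 -95.33746814 373.33658097]
```

View pics/w1.png

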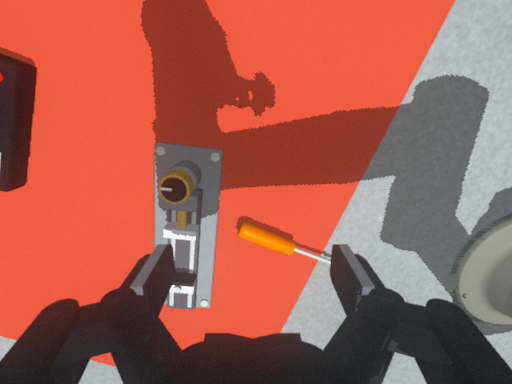

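Emit:
{"op": "move_arm", "data": {
  "xyz": [
    [20,-26,0],
    [40,-52,0],
    [60,-78,0],
    [80,-104,0],
    [100,-130,0],
    [118,-150,0],
    [118,-150,0],
    [118,-150,0]
  ],
  "roll": [-2.5,-5,-7.5,-10,-12.5,-14.5,-14.5,-14.5]
}}

```text
time_s: 3.9
ee_pos: [579.6, -164.1, 255.9]
orientation: [-0.531, 1.57, 2.724]
force: [0.4, 0.8, 0.0]
finger_gap: 0.998
```

```bash
python3 - <<'E'
from h import *
s=env.state(); print(s["time_s"],s["ee_pos"],s["joints"]); R=rot(s["orientation"]);print(np.degrees(np.arctan2(R[1,2],R[0,2])))
c=snap("wrist","w2.png"); r=env.boxes_of("wrist","module");print(r)
l,t,rr,b=[int(v) for v in r[0]["rect"]]
im=c["pixels"][t-20:b+20,l-30:rr+30]; print(l-30,t-20,im.shape); cv2.imwrite("pics/w2c.png",cv2.resize(im,None,fx=6,fy=6,interpolation=cv2.INTER_CUBIC)[:600,:800])
import pickle; pickle.dump(c,open("w2.pkl","wb"))
E
```

```text
3.9 [ 579.59150339 -164.09090345  255.91554724] [-7.59232199e-03  3.47050311e-01 -5.00730707e-02 -4.53982123e-04
 -1.17463602e+00  1.20888658e-01]
-173.51863308027572
[{'rect': [233.7, 90.5, 283.8, 125.2], 'confidence': 0.6}]
203 70 (75, 110, 3)
```

View pics/w2.png

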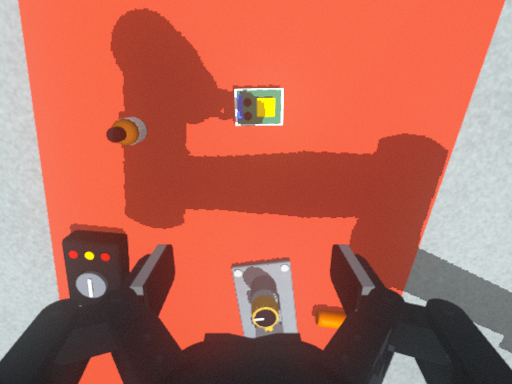

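View pics/w2c.png

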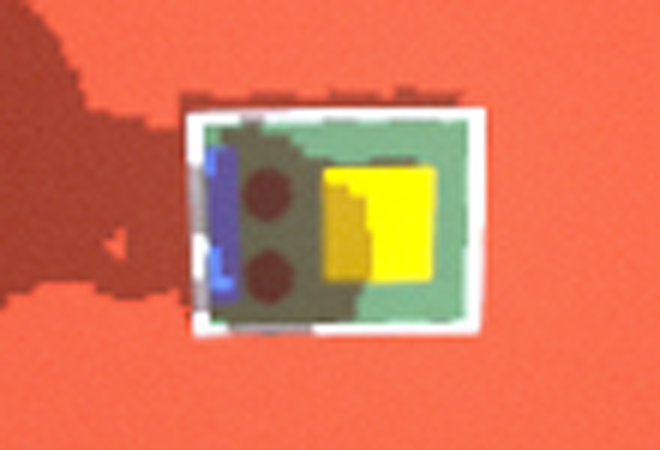

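```bash
python3 - <<'E'
from h import *
import pickle; c=pickle.load(open("w2.pkl","rb"))
f=lambda p:np.array(p)/6+[203,70]-0.4
P=plane(c,f([(187,113),(486,108),(483,325),(193,331)]),18); print(P.round(1).tolist(),P.mean(0))
for i in range(4): d=P[(i+1)%4]-P[i]; print(np.linalg.norm(d).round(1),np.degrees(np.arctan2(d[1],d[0])))
print(plane(c,f([(379,225)]),28))
print(plane(c,[(264,318)],78))
E
```

```text
[[612.9, -255.1, 18.0], [553.0, -262.8, 18.0], [547.3, -220.4, 18.0], [607.8, -212.4, 18.0]] [ 580.25345785 -237.68347304   18.        ]
60.4 -172.69800678736266
42.7 97.68240796181924
61.0 7.55704846517052
43.0 -83.14591070016746
[[ 572.11654369 -238.21311234   28.        ]]
[[542.36578194  30.63478821  78.        ]]
```

Emit:
{"op": "move_arm", "data": {
  "xyz": [
    [0.5,-30,-10],
    [0.5,-60,-35],
    [0.5,-73,-70],
    [0.5,-73,-105],
    [0.5,-73,-135],
    [0.5,-73,-155],
    [0.5,-73,-170],
    [0.5,-73,-170]
  ],
  "roll": [0.5,0.5,0.5,0.5,0.5,0.5,0.5,0.5]
}}

```text
time_s: 4.8
ee_pos: [578.5, -236.7, 84.5]
orientation: [-0.361, 1.566, 2.902]
force: [1.0, 1.1, -0.4]
finger_gap: 0.999
```

```bash
python3 - <<'E'
from h import *
s=env.state(); print(s["time_s"],s["ee_pos"],s["force"]); R=rot(s["orientation"]);print(np.degrees(np.arctan2(R[1,2],R[0,2])))
c=snap("wrist","w3.png"); c=snap("scene","s3.png",(170,130,320,242))
E
```

```text
4.8 [ 578.54625485 -236.7315108    84.47834138] [ 1.00530551  1.08854558 -0.40260339]
-173.02684687687244
```

View pics/w3.png

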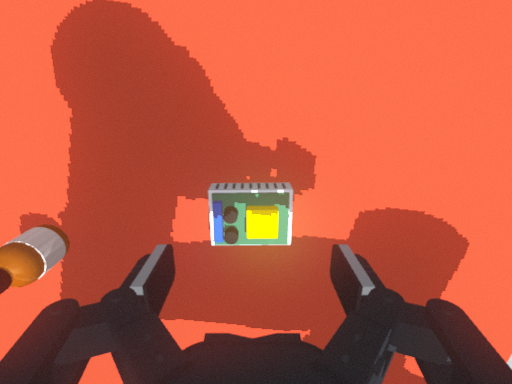

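View pics/s3.png

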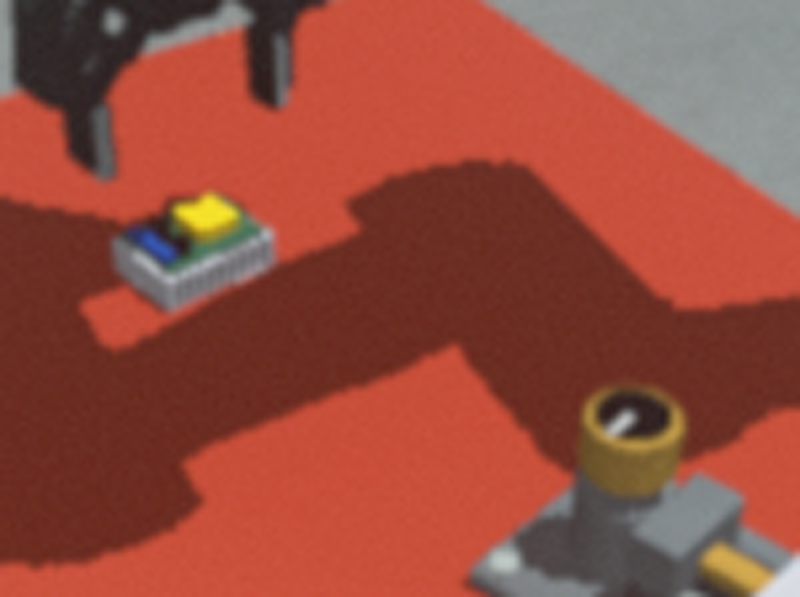

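```bash
python3 - <<'E'
from h import *
c=env.read_camera("wrist"); im=c["pixels"][160:260,190:310]; cv2.imwrite("pics/w3c.png",cv2.resize(im,None,fx=6,fy=6,interpolation=cv2.INTER_CUBIC))
P=plane(c,[(209,192),(292,192),(291,244.5),(210.5,244.5)],18); print(P.round(1).tolist(),P.mean(0)); print(env.state()["ee_pos"])
E
```

```text
[[614.5, -253.2, 18.0], [555.4, -260.4, 18.0], [549.1, -218.2, 18.0], [610.4, -210.8, 18.0]] [ 582.36359107 -235.63426259   18.        ]
[ 580.93927503 -237.76230028   87.7848927 ]
```

View pics/w3c.png

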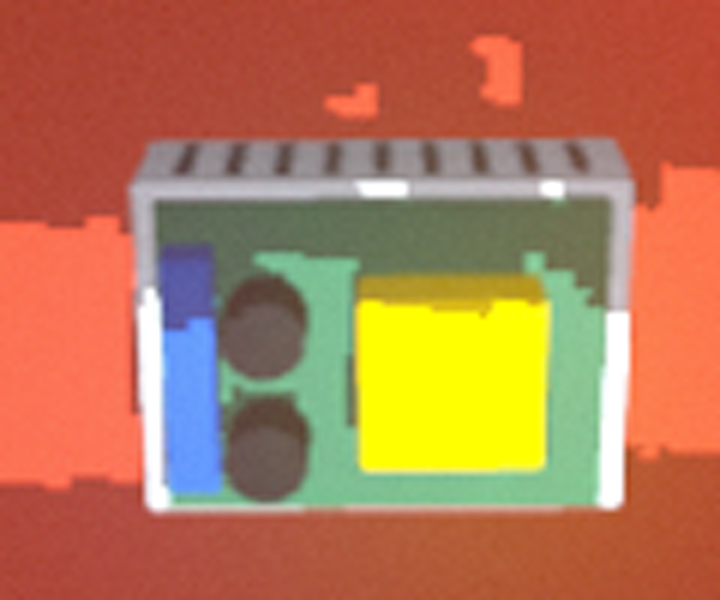

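Emit:
{"op": "move_arm", "data": {
  "xyz": [
    [0,0.8,-10],
    [0,0.8,-22],
    [0,0.8,-34],
    [0,0.8,-44],
    [0,0.8,-51],
    [0,0.8,-56],
    [0,0.8,-59],
    [0,0.8,-59]
  ],
  "roll": [0,0,0,0,0,0,0,0]
}}

```text
time_s: 5.75
ee_pos: [580.1, -237.5, 26.9]
orientation: [-0.251, 1.57, 3.011]
force: [0.3, 0.5, 0.6]
finger_gap: 1.0
```

Emit:
{"op": "move_arm", "data": {
  "xyz": [
    [0,0,0],
    [0,0,0],
    [0,0,0],
    [0,0,0],
    [0,0,0],
    [0,0,0],
    [0,0,0],
    [0,0,0]
  ],
  "roll": [0,0,0,0,0,0,0,0],
  "fingers": 255,
  "grip_force": 30
}}

```text
time_s: 6.55
ee_pos: [580.7, -237.6, 28.0]
orientation: [2.725, 1.57, -0.296]
force: [-0.2, 1.0, 5.8]
finger_gap: 0.691
```

```bash
python3 - <<'E'
from h import *
c=snap("wrist","w4.png"); c=snap("scene","s4.png",(170,130,320,242)); print(env.state()["ee_pos"])
E
```

```text
[ 580.70052616 -237.53966943   27.99801436]
```

View pics/w4.png

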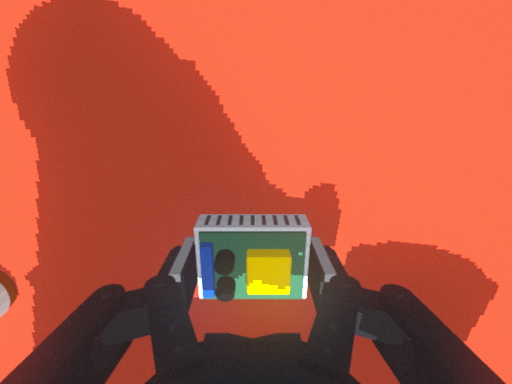

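View pics/s4.png

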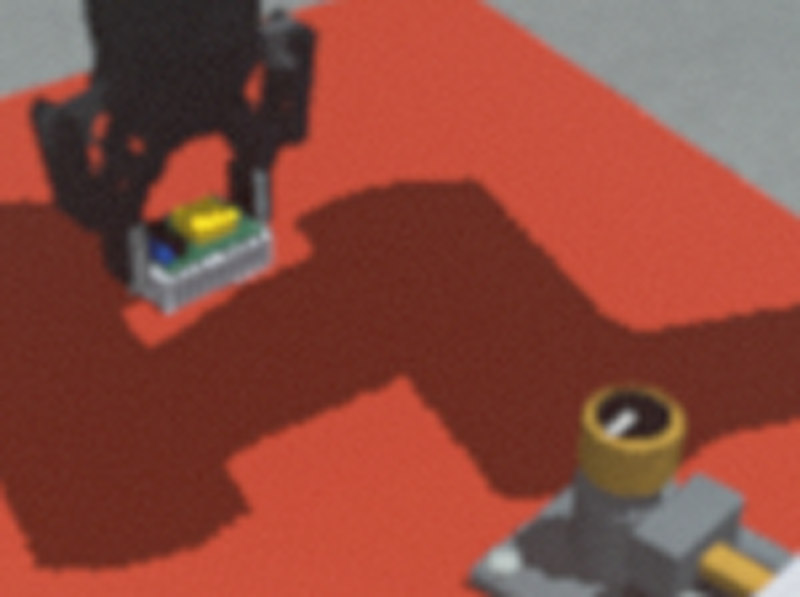

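Emit:
{"op": "move_arm", "data": {
  "xyz": [
    [0,0,15],
    [0,0,45],
    [0,0,80],
    [-4,20,105],
    [-12,60,115],
    [-20,105,115],
    [-28,150,115],
    [-36,195,115]
  ],
  "roll": [0,0,0,0,1,2,3,4]
}}

```text
time_s: 7.45
ee_pos: [543.1, -41.1, 142.5]
orientation: [-0.783, 1.57, 2.549]
force: [1.1, -0.2, -1.6]
finger_gap: 0.697
```

Emit:
{"op": "move_arm", "data": {
  "xyz": [
    [-8,45,0],
    [-16,90,0],
    [-24,130,-10],
    [-29,160,-15],
    [-31,172,-20],
    [-31,175,-20],
    [-31,175,-20],
    [-31,175,-20]
  ],
  "roll": [1,2,3,3,3,3,3,3]
}}

```text
time_s: 8.25
ee_pos: [513.4, 131.4, 122.5]
orientation: [1.273, 1.571, -1.628]
force: [-1.0, -0.5, -0.7]
finger_gap: 0.691
```

```bash
python3 - <<'E'
from h import *
import pickle
s=env.state(); R=rot(s["orientation"]);print(s["time_s"],s["ee_pos"],np.degrees(np.arctan2(R[1,2],R[0,2])),s["finger_gap"])
a=snap("wrist","w5.png"); b=snap("scene","s5.png",(240,180,420,315)); t=snap("top","t5.png",(80,165,260,300)); pickle.dump((a,b,t),open("p5.pkl","wb"))
print(env.state()["ee_pos"])
E
```

```text
8.25 [513.41318037 131.43138345 122.5228648 ] -166.19501206917172 0.6905247071600316
[513.41986794 131.4376378  122.50751906]
```

View pics/w5.png

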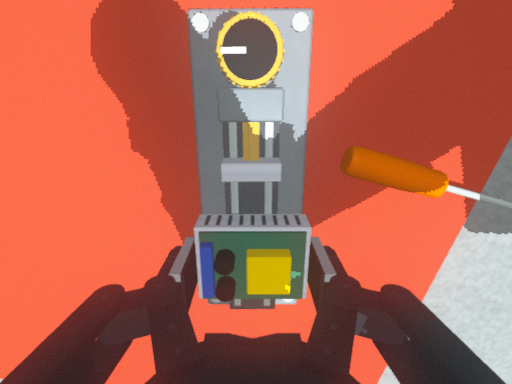

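View pics/s5.png

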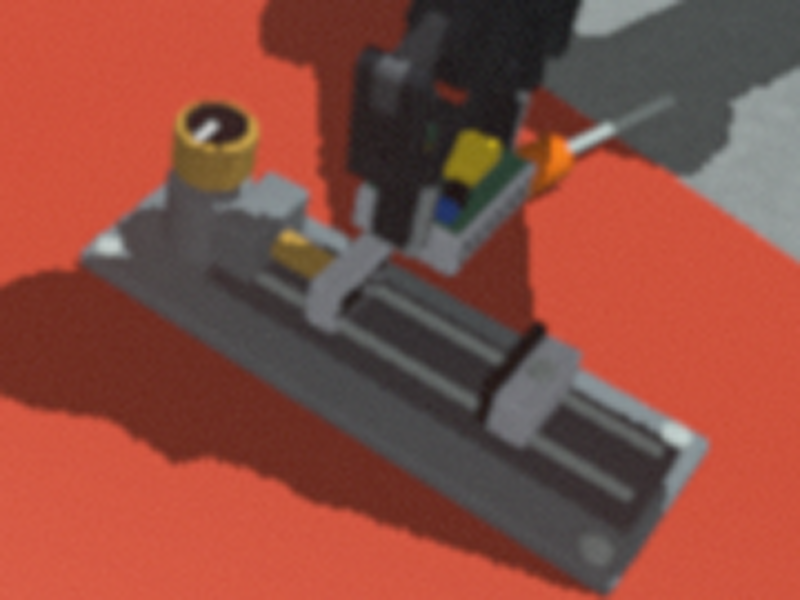

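View pics/t5.png

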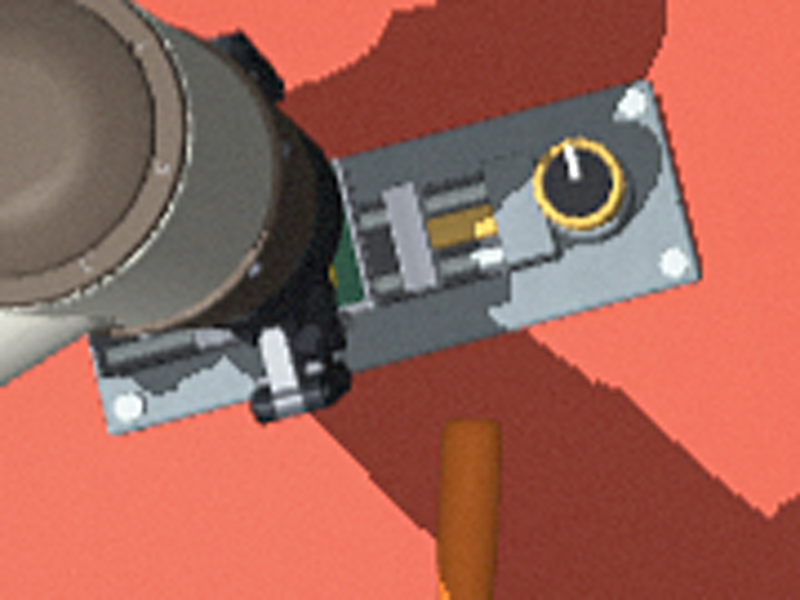

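```bash
python3 - <<'E'
from h import *
import pickle
a,b,t=pickle.load(open("p5.pkl","rb"))
im=a["pixels"][140:310,180:330]; cv2.imwrite("pics/w5c.png",cv2.resize(im,None,fx=3.5,fy=3.5,interpolation=cv2.INTER_CUBIC))
im=a["pixels"][0:120,180:330]; cv2.imwrite("pics/w5d.png",cv2.resize(im,None,fx=5,fy=5,interpolation=cv2.INTER_CUBIC))
E
```

```text
(no output)
```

View pics/w5c.png

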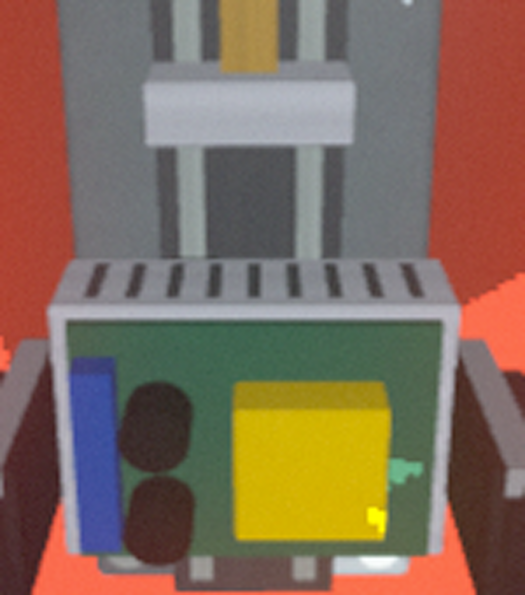

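View pics/w5d.png

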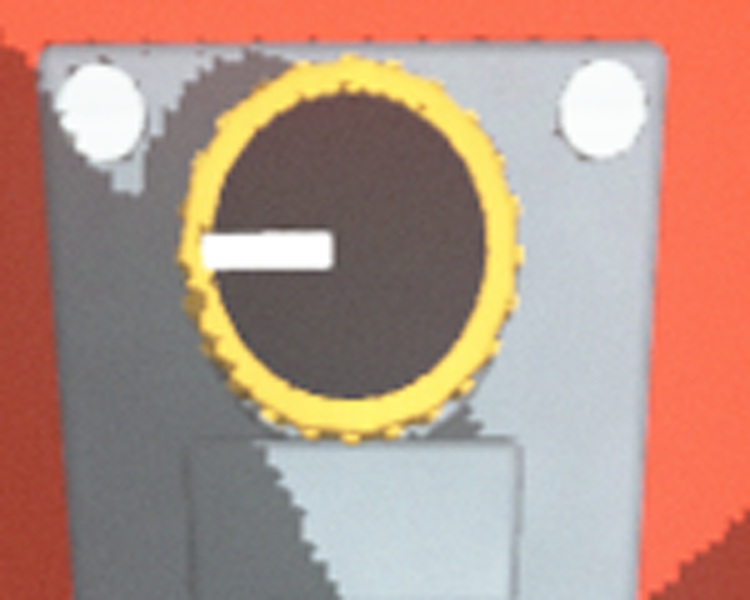

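```bash
cat > m.py <<'E'
from h import *
E
python3 - <<'E'
from h import *
import pickle
a,b,t=pickle.load(open("p5.pkl","rb"))
def g(p,s,o): return np.array(p)/s+o-0.4
M=plane(a,g([(50,312),(459,306),(441,553),(70,553)],3.5,[180,140]),122.5-10)
J=plane(a,g([(146,144),(353,143)],3.5,[180,140]),44)
Kn=plane(a,g([(350,248)],5,[180,0]),78)[0]
pl=plane(a,g([(42,45),(664,45),(638,590),(75,590)],5,[180,0]),8)
print("M",M.round(1).tolist(),M.mean(0)); print("J",J.round(1).tolist(),J.mean(0)); print("K",Kn); print("plate",pl.round(1).tolist())
th=np.arctan2(*(J[0]-J[1])[[1,0]]);print("jaw yaw",np.degrees(th), "plate",[np.degrees(np.arctan2(-(q-p)[0],(q-p)[1])) for p,q in((pl[0],pl[3]),(pl[1],pl[2]))])
print("M yaw",np.degrees(np.arctan2(*(M[0]-M[1])[[1,0]])))
for th in (np.radians(14),):
  x=np.array([np.cos(th),np.sin(th)]);y=np.array([-np.sin(th),np.cos(th)])
  for n,p in(("M",M.mean(0)),("Mface",M[:2].mean(0)),("J",J.mean(0)),("tcp",np.array([513.42,131.44]))): d=p[:2]-Kn[:2]; print(n,d@x,d@y)
# other cameras: knob
print("top knob",plane(t,[(80+578/(800/180),165+184/(800/180))],78), "scene", plane(b,[(240+217/(800/180),180+124/(800/180))],78))
E
```

```text
M [[547.9, 119.0, 112.5], [490.1, 103.9, 112.5], [479.6, 146.5, 112.5], [537.5, 160.7, 112.5]] [513.78062435 132.52778845 112.5       ]
J [[542.4, 112.4, 44.0], [499.8, 101.8, 44.0]] [521.12486557 107.08123713  44.        ]
K [541.11159684  27.00070412  78.        ]
plate [[593.9, 1.7, 8.0], [506.1, -19.7, 8.0], [486.7, 54.5, 8.0], [576.1, 76.3, 8.0]]
jaw yaw 14.021576288825429 plate [np.float64(13.447451398082187), np.float64(14.611725231911407)]
M yaw 14.667058432351574
M -0.9898135238422627 109.00443960244614
Mface -0.9895104509290538 87.3066415743228
J -0.019805582945063318 82.53702684974573
tcp -1.6028856303491743 108.03620604282162
top knob [[539.29006551  24.85104357  78.        ]] scene [[538.96057886  27.632638    78.        ]]
```

Emit:
{"op": "move_arm", "data": {
  "xyz": [
    [0.5,2.2,-12],
    [0.5,2.2,-26],
    [0.5,2.2,-40],
    [0.5,2.2,-52],
    [0.5,2.2,-60],
    [0.5,2.2,-65],
    [0.5,2.2,-67],
    [0.5,2.2,-67]
  ],
  "roll": [0,0,0,0,0,0,0,0]
}}

```text
time_s: 9.2
ee_pos: [513.9, 134.8, 55.3]
orientation: [2.929, 1.571, 0.03]
force: [0.1, 0.2, -1.3]
finger_gap: 0.694
```

```bash
python3 - <<'E'
from h import *
s=env.state(); print(s["ee_pos"],s["force"])
a=snap("wrist","w6.png",(170,130,340,310)); b=snap("scene","s6.png",(260,200,400,305))
E
```

```text
[513.87011563 134.76493855  55.28305996] [ 0.12530187  0.17068273 -1.31430367]
```

View pics/w6.png

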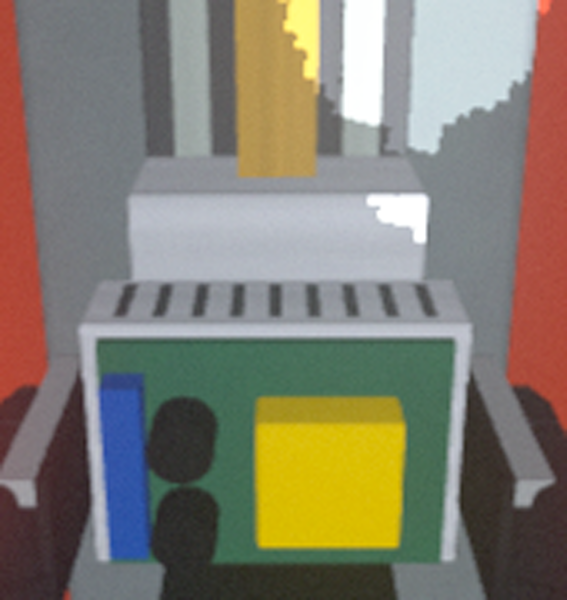

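View pics/s6.png

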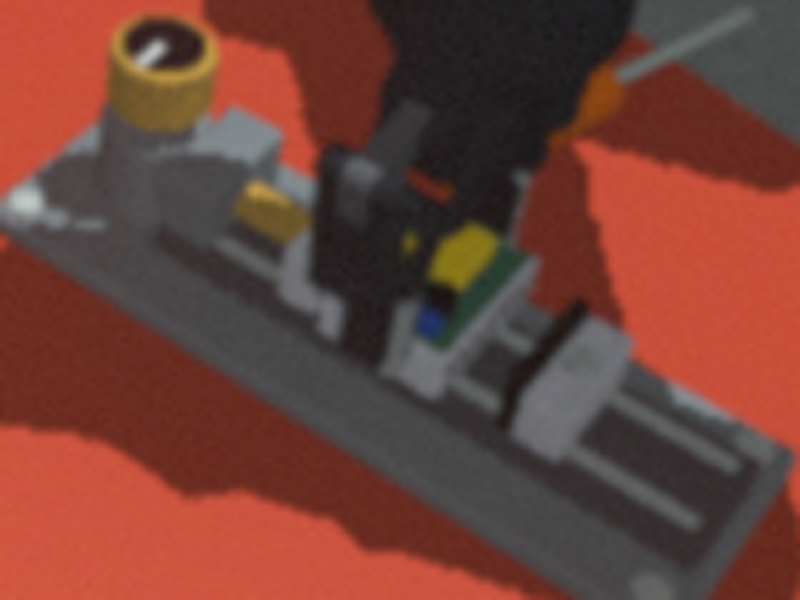

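Emit:
{"op": "move_arm", "data": {
  "xyz": [
    [0,0,-1],
    [0,0,-2],
    [0,0,-3],
    [0,0,-4],
    [0,0,-4.5],
    [0,0,-5],
    [0,0,-5],
    [0,0,-5]
  ],
  "roll": [0,0,0,0,0,0,0,0]
}}

```text
time_s: 10.1
ee_pos: [513.7, 134.7, 50.3]
orientation: [0.263, 1.571, -2.636]
force: [0.1, -0.6, -1.8]
finger_gap: 0.692
```

Emit:
{"op": "move_arm", "data": {
  "xyz": [
    [0,0,-0.3],
    [0,0,-0.6],
    [0,0,-0.9],
    [0,0,-1.2],
    [0,0,-1.2],
    [0,0,-1.2],
    [0,0,-1.2],
    [0,0,-1.2]
  ],
  "roll": [0,0,0,0,0,0,0,0]
}}

```text
time_s: 10.9
ee_pos: [513.8, 134.7, 50.0]
orientation: [3.087, 1.57, 0.188]
force: [-2.3, -1.0, 5.9]
finger_gap: 0.693
```

Emit:
{"op": "move_arm", "data": {
  "xyz": [
    [0,0,0.7],
    [0,0,0.7],
    [0,0,0.7],
    [0,0,0.7],
    [0,0,0.7],
    [0,0,0.7],
    [0,0,0.7],
    [0,0,0.7]
  ],
  "roll": [0,0,0,0,0,0,0,0],
  "fingers": 0
}}

```text
time_s: 11.7
ee_pos: [513.7, 134.7, 49.8]
orientation: [0.644, 1.571, -2.255]
force: [0.0, 0.1, 0.6]
finger_gap: 1.0
```

```bash
python3 - <<'E'
from h import *
s=env.state(); print(s["time_s"],s["ee_pos"],s["force"],s["joints"][5])
a=snap("wrist","w7.png",(170,130,340,310))
E
```

```text
11.7 [513.73514991 134.67772633  49.78923865] [0.01968452 0.06089164 0.62401954] -0.3196159408726355
```

View pics/w7.png

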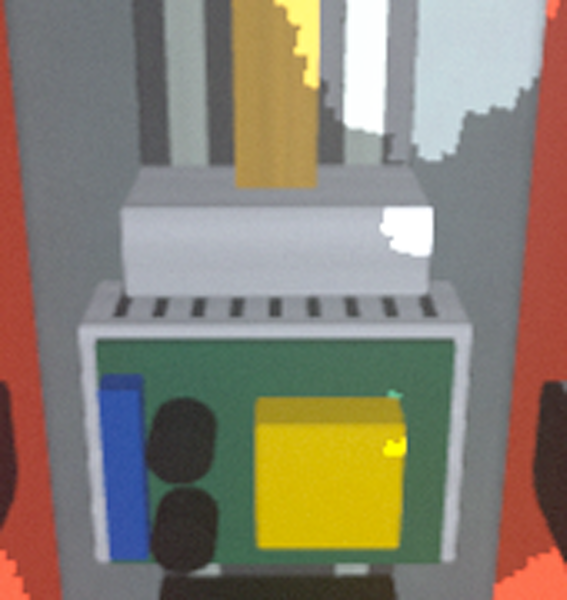

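Emit:
{"op": "move_arm", "data": {
  "xyz": [
    [0,0,20],
    [0,0,50],
    [0,0,85],
    [4,-15,100],
    [10,-41,105],
    [17,-70,105],
    [23,-95,105],
    [26.3,-108.4,105]
  ],
  "roll": [0,0,8,16,24,32,40,48]
}}

```text
time_s: 12.55
ee_pos: [540.1, 24.6, 154.9]
orientation: [-1.104, 1.571, 3.122]
force: [-0.5, 0.5, 0.2]
finger_gap: 1.0
```

```bash
python3 - <<'E'
from h import *
import pickle
s=env.state(); print(s["time_s"],s["ee_pos"],s["joints"])
t=snap("top","t8.png",(80,165,260,300)); b=snap("scene","s8.png",(240,180,420,315)); pickle.dump((t,b),open("p8.pkl","wb"))
E
```

```text
12.55 [540.05167685  24.62727328 154.87150518] [ 3.45636813e-01  3.40576171e-01 -3.40201600e-01 -1.66154150e-05
 -8.90052327e-01  7.38701598e-01]
```

View pics/t8.png

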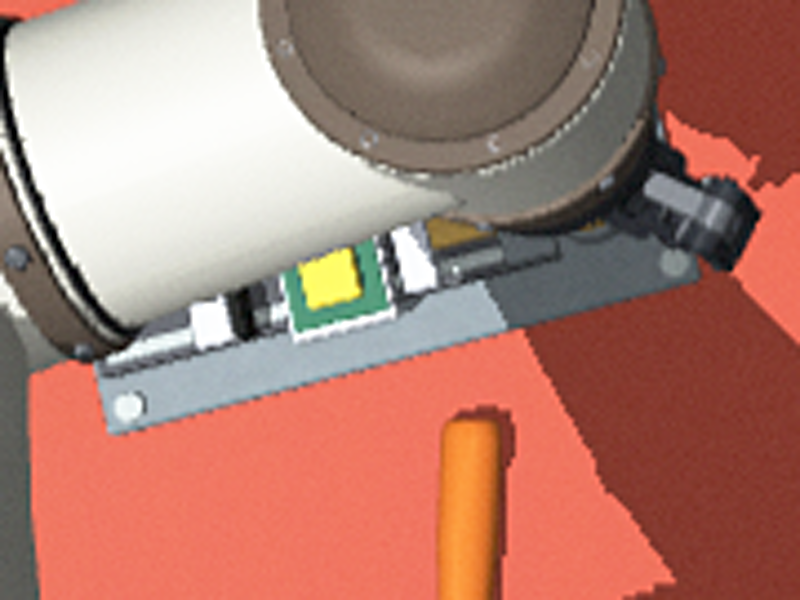

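View pics/s8.png

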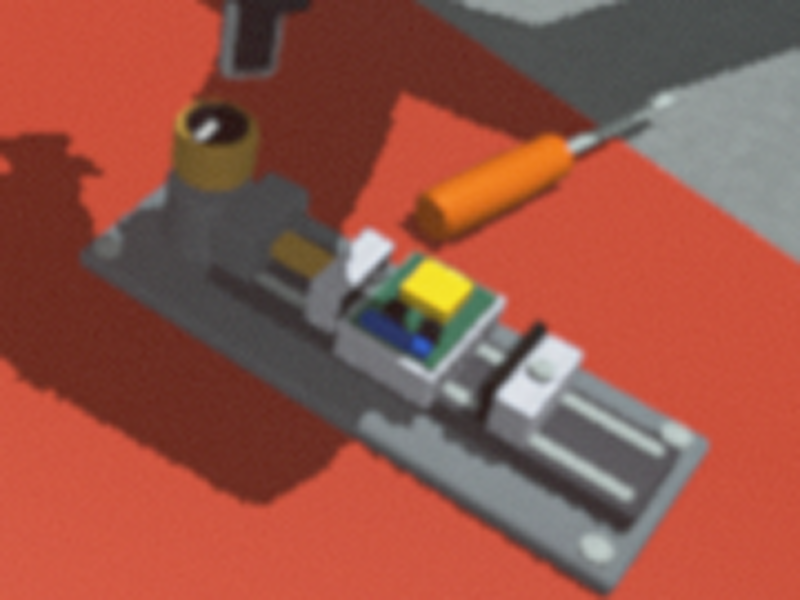

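Emit:
{"op": "move_arm", "data": {
  "xyz": [
    [0,0,0],
    [0,0,-8],
    [0,0,-16],
    [0,0,-26],
    [0,0,-36],
    [0,0,-46],
    [0,0,-54],
    [0,0,-58]
  ],
  "roll": [8,16,24,32,40,48,56,62]
}}

```text
time_s: 13.45
ee_pos: [539.4, 26.9, 96.0]
orientation: [-1.965, 1.569, -2.941]
force: [-0.1, 0.3, -0.6]
finger_gap: 1.0
```

```bash
python3 - <<'E'
from h import *
import pickle
s=env.state(); R=rot(s["orientation"]);print(s["time_s"],s["ee_pos"],s["joints"],s["force"],s["wrist_torque"],np.degrees(np.arctan2(R[1,2],R[0,2])))
t=snap("wrist","w9.png"); b=snap("scene","s9.png",(240,180,420,315)); pickle.dump((t,b),open("p9.pkl","wb"))
E
```

```text
13.45 [539.4274815   26.90377679  95.97449032] [ 3.50086489e-01  4.16732014e-01 -4.03433420e-01 -3.19604667e-04
 -7.52078145e-01  1.81540449e+00] [-0.12709437  0.3170514  -0.56772503] [ 0.02043434 -0.00920591  0.0033797 ] -55.93990956199835
```

View pics/w9.png

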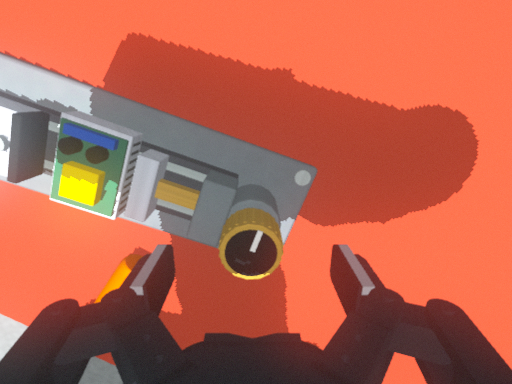

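View pics/s9.png

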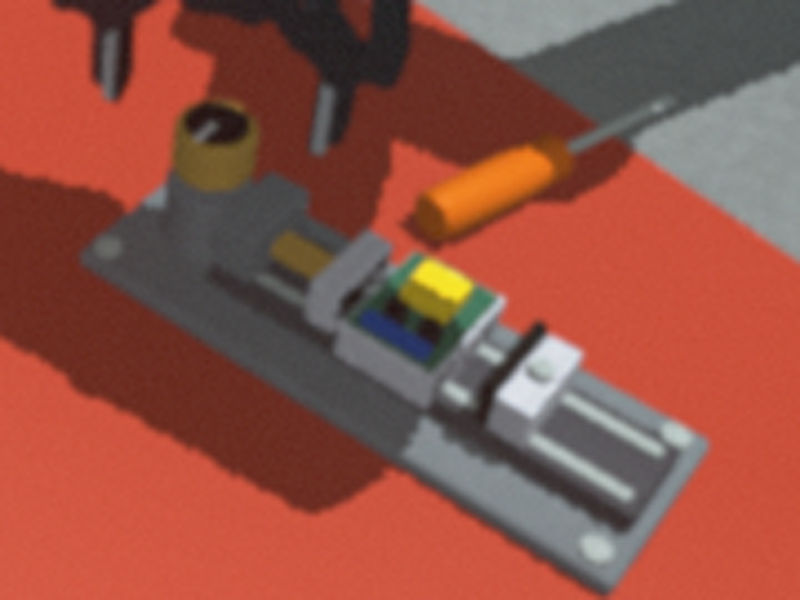

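```bash
python3 - <<'E'
from h import *
import pickle
t,b=pickle.load(open("p9.pkl","rb"))
print(plane(t,[(251,251)],78),env.state()["ee_pos"])
K=plane(t,[(251,251)],78)[0]
# jaw clamping-top edge, module near edge, pad face in scene
g=lambda p:np.array(p)/(800/180)+[240,180]-0.3
th=np.radians(14);y=np.array([-np.sin(th),np.cos(th)]);x=np.array([np.cos(th),np.sin(th)])
for n,p,z in(("jaw",[(392,240),(340,290)],44),("modface-",[(337,335)],40),("mod+",[(433,375),(505,298)],40),("pad",[(541,323),(488,400)],46)):
    d=plane(b,g(p),z)[:,:2]-[540,26.3]; print(n,d@x,d@y-110)
E
```

```text
[[541.19603606  27.542424    78.        ]] [539.46111599  26.80384759  96.11114469]
jaw [-24.22107657  16.19637846] [-28.85743835 -29.133369  ]
modface- [34.76696457] [-17.81956529]
mod+ [ 26.81607187 -30.48175371] [22.37152989 23.17952045]
pad [-21.9431366  28.6414279] [42.89914989 46.69432606]
```

Emit:
{"op": "move_arm", "data": {
  "xyz": [
    [0.3,0.4,-3],
    [0.3,0.4,-6],
    [0.3,0.4,-9],
    [0.3,0.4,-9],
    [0.3,0.4,-9],
    [0.3,0.4,-9],
    [0.3,0.4,-9],
    [0.3,0.4,-9]
  ],
  "roll": [0,0,0,0,0,0,0,0],
  "fingers": 255,
  "grip_force": 60
}}

```text
time_s: 14.35
ee_pos: [539.5, 27.6, 87.9]
orientation: [-2.924, 1.569, 2.378]
force: [-3.6, 5.2, 3.0]
finger_gap: 0.395
```

Emit:
{"op": "move_arm", "data": {
  "xyz": [
    [0,0,0],
    [0,0,0],
    [0,0,0],
    [0,0,0],
    [0,0,0],
    [0,0,0],
    [0,0,0],
    [0,0,0]
  ],
  "roll": [0,0,0,0,0,0,0,0]
}}

```text
time_s: 15.15
ee_pos: [539.5, 27.6, 87.9]
orientation: [-2.907, 1.569, 2.395]
force: [-3.5, 4.9, 2.0]
finger_gap: 0.395
```

```bash
python3 - <<'E'
from h import *
import pickle
s=env.state(); R=rot(s["orientation"]);print(s["time_s"],s["ee_pos"],s["joints"][5],s["force"],s["wrist_torque"],s["effort"][5],np.degrees(np.arctan2(R[1,2],R[0,2])))
t=snap("wrist","w10.png"); b=snap("scene","s10.png",(240,180,420,315))
E
```

```text
15.15 [539.513246    27.61035862  87.9257908 ] 1.8120167337069863 [-3.47306216  4.8928131   2.03694533] [ 1.50487748  1.03529939 -0.05313314] 0.06156944436952472 -56.186402115421465
```

View pics/w10.png

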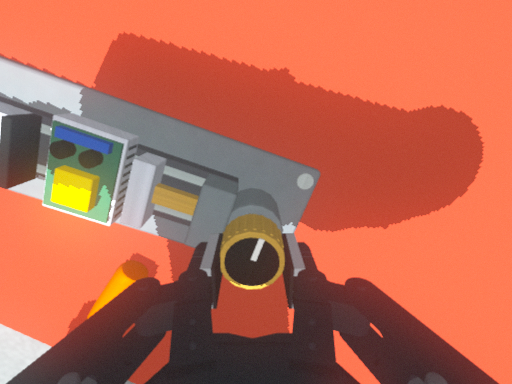

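View pics/s10.png

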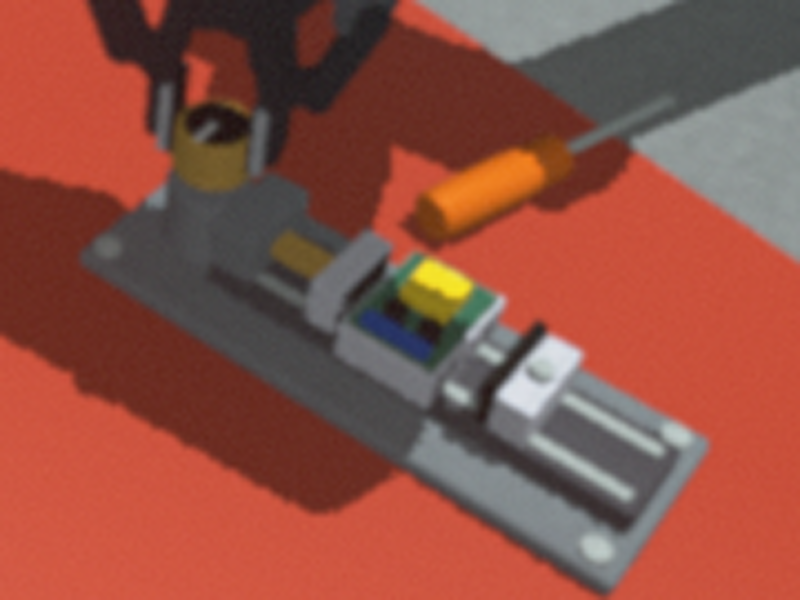

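Emit:
{"op": "move_arm", "data": {
  "xyz": [
    [-0.3,0.4,0],
    [-0.6,0.8,0],
    [-0.6,0.8,0],
    [-0.6,0.8,0],
    [-0.6,0.8,0],
    [-0.6,0.8,0],
    [-0.6,0.8,0],
    [-0.6,0.8,0]
  ],
  "roll": [-5,-12,-20,-28,-36,-44,-52,-60]
}}

```text
time_s: 16.05
ee_pos: [539.4, 28.6, 87.9]
orientation: [-2.581, 1.569, 1.67]
force: [-1.8, 5.8, 2.9]
finger_gap: 0.392
```

```bash
python3 - <<'E'
from h import *
import pickle
s=env.state(); R=rot(s["orientation"]);print(s["time_s"],s["ee_pos"],s["joints"][5],s["force"],s["wrist_torque"],s["effort"][5],np.degrees(np.arctan2(R[1,2],R[0,2])))
t=snap("wrist","w11.png"); b=snap("scene","s11.png",(240,180,420,315))
s=env.state(); R=rot(s["orientation"]);print(s["force"],s["wrist_torque"],s["effort"][5],np.degrees(np.arctan2(R[1,2],R[0,2])))
E
```

```text
16.05 [539.39295541  28.59342786  87.93470421] 0.7580240230196531 [-1.81368875  5.81478645  2.86155681] [1.68526929 0.72820186 0.21541374] 0.7299753651022911 -116.45026387875785
[-2.26125918  5.4530544   2.37203461] [ 1.53955785  0.73668391 -0.1983306 ] -0.2437941636890173 -116.32093633998424
```

View pics/w11.png

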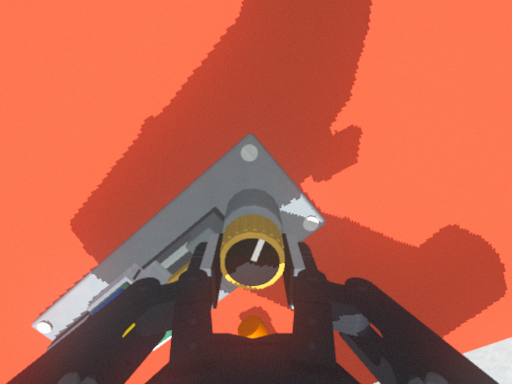

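View pics/s11.png

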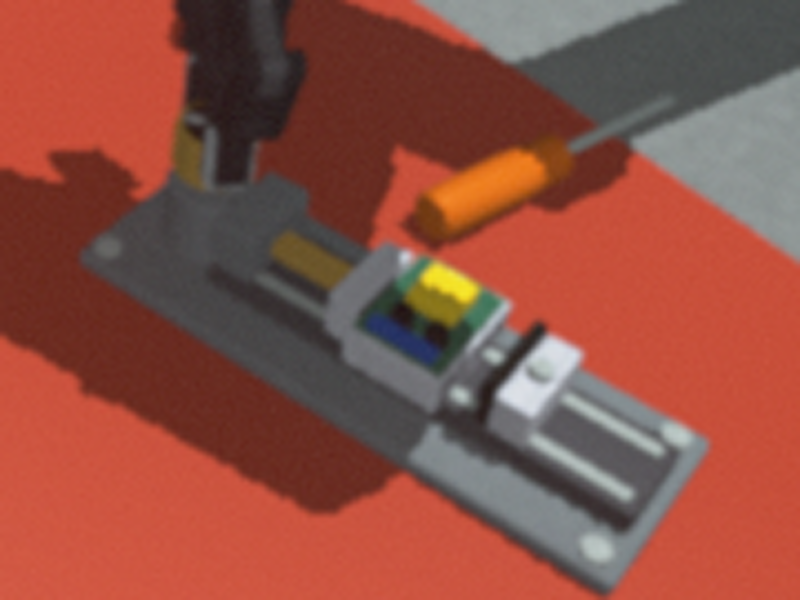

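Emit:
{"op": "move_arm", "data": {
  "xyz": [
    [0,0.4,0],
    [0,0.8,0],
    [0,0.8,0],
    [0,0.8,0],
    [0,0.8,0],
    [0,0.8,0],
    [0,0.8,0],
    [0,0.8,0]
  ],
  "roll": [-5,-12,-20,-28,-36,-44,-52,-60]
}}

```text
time_s: 16.95
ee_pos: [540.1, 29.3, 88.0]
orientation: [-2.466, 1.569, 0.738]
force: [-0.3, 3.2, -0.1]
finger_gap: 0.401
```

```bash
python3 - <<'E'
from h import *
import pickle
s=env.state(); R=rot(s["orientation"]);print(s["time_s"],s["ee_pos"],s["joints"][5],s["force"],s["wrist_torque"],s["effort"][5],np.degrees(np.arctan2(R[1,2],R[0,2])))
t=snap("wrist","w12.png"); b=snap("scene","s12.png",(290,220,390,295))
s=env.state(); R=rot(s["orientation"]);print(s["force"],s["wrist_torque"],s["effort"][5],np.degrees(np.arctan2(R[1,2],R[0,2])))
E
```

```text
16.95 [540.12425836  29.25681     87.9666759 ] -0.29063735160480575 [-0.2628136   3.18128594 -0.06572618] [1.10879846 0.12628032 0.20377079] 0.7331384718418121 -176.43373604102294
[-0.91221234  4.97852318  0.68017008] [ 1.42656106  0.16403011 -0.17183457] -0.32355920411646366 -176.15549547843906
```

View pics/w12.png

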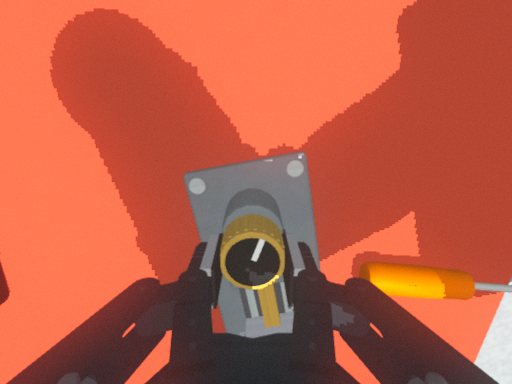

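View pics/s12.png

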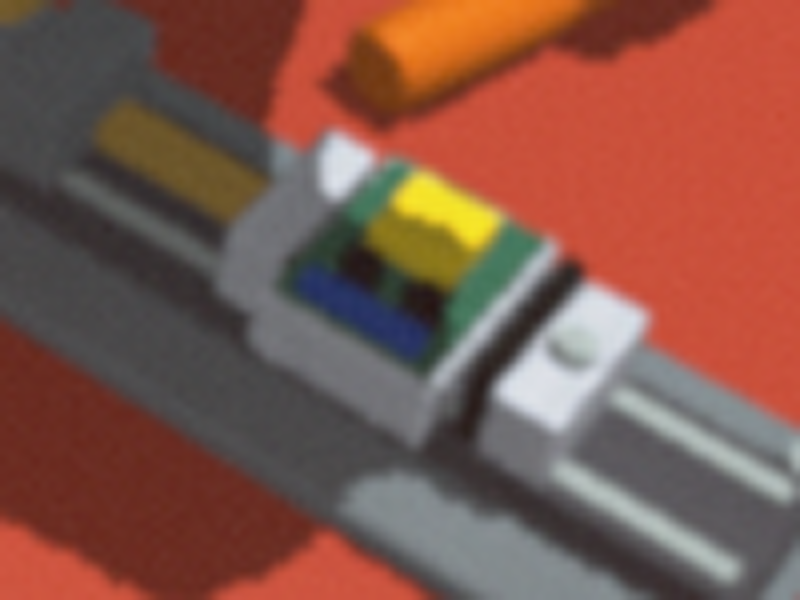

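Emit:
{"op": "move_arm", "data": {
  "xyz": [
    [0,0,0],
    [0,0,0],
    [0,0,0],
    [0,0,0],
    [0,0,0],
    [0,0,0],
    [0,0,0],
    [0,0,0]
  ],
  "roll": [-4,-8,-12,-16,-20,-24,-28,-32]
}}

```text
time_s: 17.85
ee_pos: [540.6, 29.1, 88.0]
orientation: [-2.18, 1.568, 0.472]
force: [1.6, 4.2, -1.6]
finger_gap: 0.401
```

```bash
cat > look.py <<'E'
from h import *
import sys
n=sys.argv[1]
s=env.state(); R=rot(s["orientation"]);print(s["time_s"],s["ee_pos"].round(1),s["joints"][5],s["force"].round(1),s["wrist_torque"].round(3),s["effort"][5],np.degrees(np.arctan2(R[1,2],R[0,2])))
b=snap("scene",f"s{n}.png",(290,220,390,295)); t=snap("wrist",f"w{n}.png")
s=env.state(); R=rot(s["orientation"]);print(s["wrist_torque"].round(3),s["effort"][5],np.degrees(np.arctan2(R[1,2],R[0,2])))
import os
if os.path.exists("last.png"):
    d=cv2.absdiff(cv2.imread("last.png")[220:295,290:390],b["pixels"][220:295,290:390]).astype(float); print("diff",d.mean())
cv2.imwrite("last.png",b["pixels"])
E
python3 look.py 13
```

```text
17.85 [540.6  29.1  88. ] -0.8424845664962514 [ 1.6  4.2 -1.6] [ 1.223 -0.137  0.255] 0.24079754948616028 151.9529901869858
[ 1.456 -0.289 -0.124] -0.09428361430764198 152.0144716346638
```

View pics/s13.png

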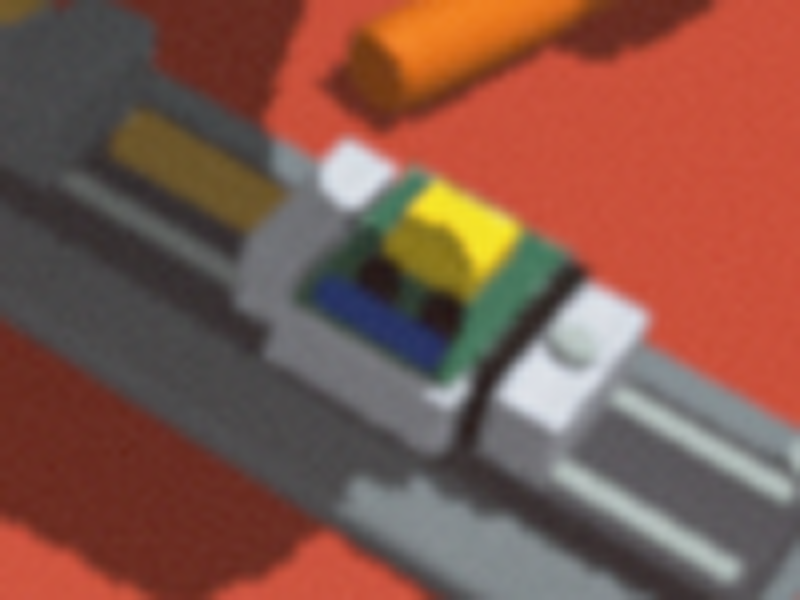

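View pics/w13.png

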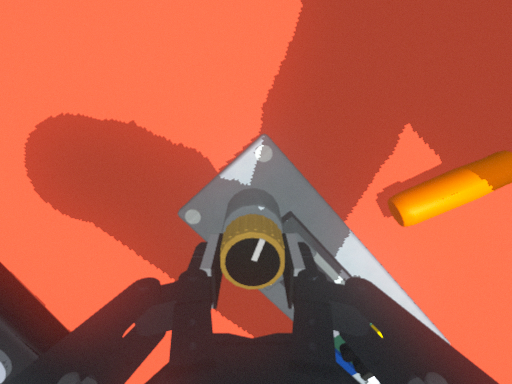

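Emit:
{"op": "move_arm", "data": {
  "xyz": [
    [0,0,0],
    [0,0,0],
    [0,0,0],
    [0,0,0],
    [0,0,0],
    [0,0,0],
    [0,0,0],
    [0,0,0]
  ],
  "roll": [-2,-4,-6,-8,-10,-12,-14,-16]
}}

```text
time_s: 18.75
ee_pos: [540.8, 29.0, 88.0]
orientation: [-2.042, 1.568, 0.333]
force: [1.0, 4.0, -1.8]
finger_gap: 0.397
```

```bash
python3 look.py 14
```

```text
18.75 [540.8  29.   88. ] -1.1194159688145033 [ 1.   4.  -1.8] [ 1.23  -0.432  0.32 ] -0.07213775301352143 136.09543957162552
[ 1.333 -0.579  0.093] -0.16103675588965416 136.08094595427272
diff 3.2781333333333333
```

View pics/s14.png

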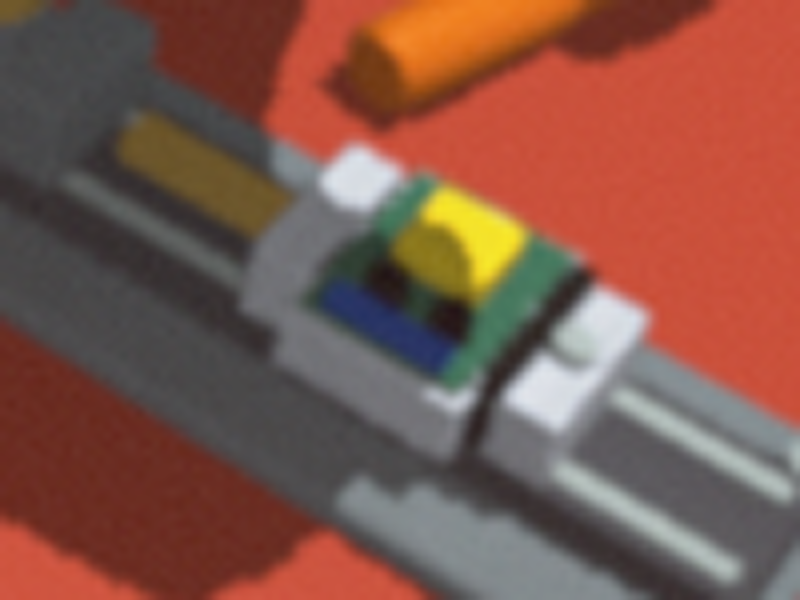

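Emit:
{"op": "move_arm", "data": {
  "xyz": [
    [0,0,0],
    [0,0,0],
    [0,0,0],
    [0,0,0],
    [0,0,0],
    [0,0,0],
    [0,0,0],
    [0,0,0]
  ],
  "roll": [-1.5,-3,-4.5,-6,-7.5,-9,-10.5,-12]
}}

```text
time_s: 19.65
ee_pos: [540.9, 28.8, 88.0]
orientation: [-1.888, 1.568, 0.278]
force: [2.6, 3.4, -2.5]
finger_gap: 0.398
```

```bash
python3 look.py 15; python3 - <<'E'
import cv2,numpy as np
def sh(a,b):
    f=lambda n:cv2.cvtColor(cv2.imread(f"pics/s{n}.png"),6).astype(np.float32)
    A=f(a)[150:470,300:450];B=f(b)[150:470,300:450]
    return a,b,cv2.phaseCorrelate(A,B,cv2.createHanningWindow(A.shape[::-1],5))
for p in((12,13),(13,14),(14,15)): print(sh(*p))
E
```

```text
19.65 [540.9  28.8  88. ] -1.329515277585571 [ 2.6  3.4 -2.5] [ 1.247 -0.879  0.284] -0.11780766304582357 124.05333937366697
[ 1.261 -0.896  0.077] -0.1565706403926015 124.0462007100693
diff 1.4979111111111112
(12, 13, ((0.4633920345185345, 0.09819869184067898), 0.1928379888534546))
(13, 14, ((-0.26355076463866567, -0.044247909413201114), 0.24971227025985718))
(14, 15, ((0.028603600763872805, 0.05868002969586428), 0.4155675498644511))
```

View pics/s15.png

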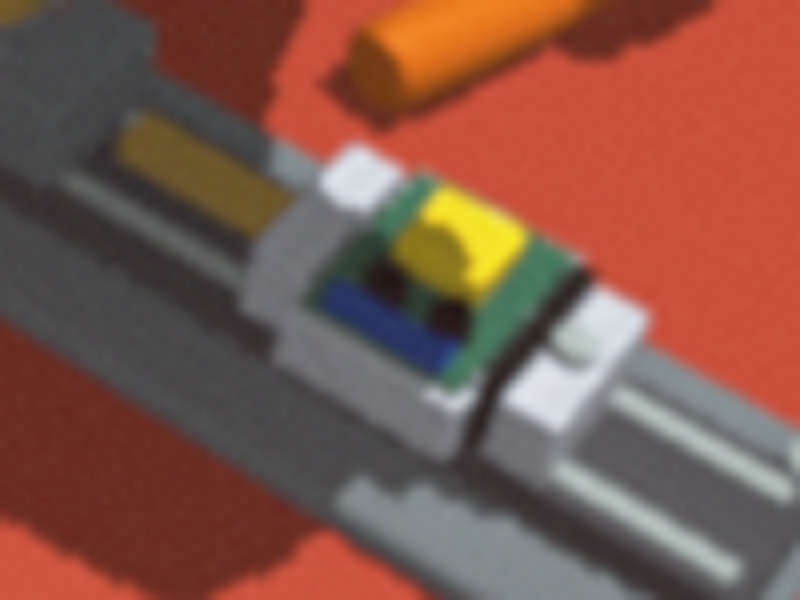

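```bash
python3 - <<'E'
import cv2,numpy as np
f=lambda n:cv2.imread(f"pics/s{n}.png")
def tm(a,b,x0,y0,x1,y1):
    T=f(a)[y0:y1,x0:x1]; r=cv2.matchTemplate(f(b),T,cv2.TM_CCOEFF_NORMED); _,v,_,l=cv2.minMaxLoc(r); return (l[0]-x0,l[1]-y0,round(v,3))
for a,b in((12,13),(13,14),(14,15)):
    dx={12:0,13:20,14:28,15:28}[a]; dy=dx//2
    print(a,b,"blue",tm(a,b,285+dx,250+dy,450+dx,365+dy),"near-left jaw/mod",tm(a,b,210+dx,200+dy,330+dx,380+dy),"brown-jaw",tm(a,b,200+dx,150+dy,320+dx,300+dy))
E
```

```text
12 13 blue (16, 10, 0.982) near-left jaw/mod (18, 11, 0.987) brown-jaw (13, 13, 0.899)
13 14 blue (6, 4, 0.988) near-left jaw/mod (8, 4, 0.988) brown-jaw (6, 5, 0.986)
14 15 blue (-1, 0, 0.995) near-left jaw/mod (0, 0, 0.995) brown-jaw (0, 0, 0.997)
```

View pics/w15.png

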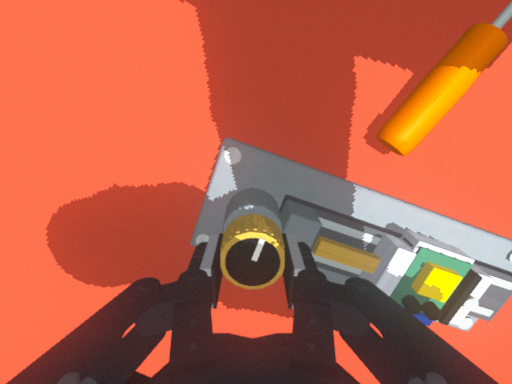

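Emit:
{"op": "move_arm", "data": {
  "xyz": [
    [0,0,0],
    [0,0,0],
    [0,0,0],
    [0,0,0],
    [0,0,0],
    [0,0,0],
    [0,0,0],
    [0,0,0]
  ],
  "roll": [-5,-10,-15,-20,-25,-30,-36,-36]
}}

```text
time_s: 20.55
ee_pos: [541.0, 28.3, 88.0]
orientation: [-1.406, 1.568, 0.13]
force: [4.1, 0.9, -3.2]
finger_gap: 0.392
```

```bash
python3 look.py 16
```

```text
20.55 [541.   28.3  88. ] -1.9582785760530872 [ 4.1  0.9 -3.2] [ 0.411 -1.407 -0.004] -0.3245249390602112 88.01323836320645
[ 0.371 -1.49  -0.038] 0.0021511161321541294 88.0951596234351
diff 1.6736
```

View pics/w16.png

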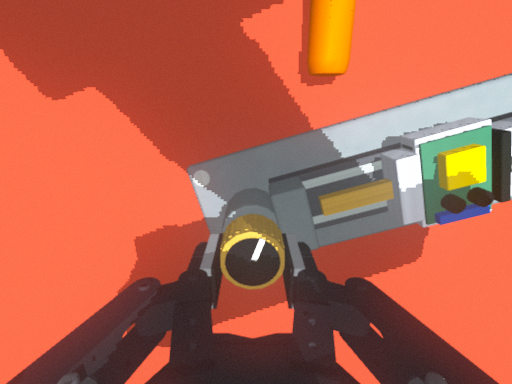

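View pics/s16.png

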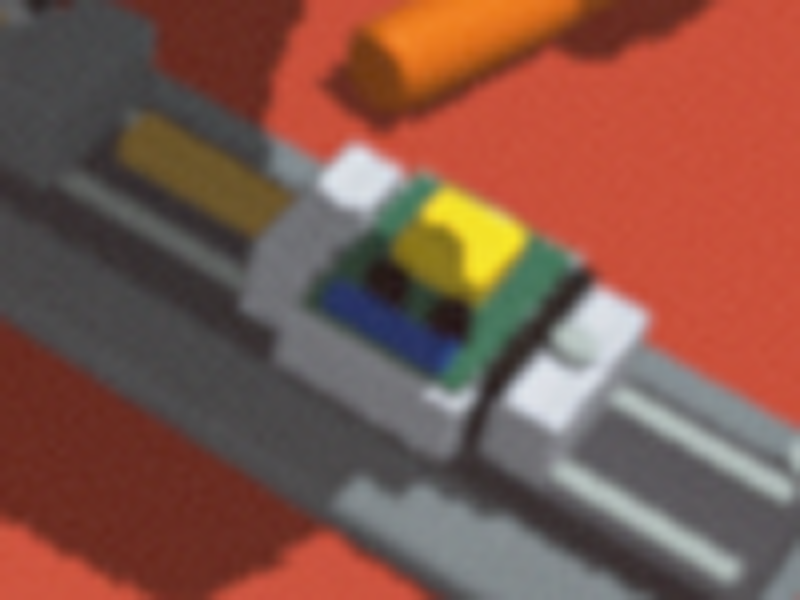

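Emit:
{"op": "move_arm", "data": {
  "xyz": [
    [0,0,0],
    [0,0,0],
    [0,0,0],
    [0,0,0],
    [0,0,0],
    [0,0,0],
    [0,0,0],
    [0,0,0]
  ],
  "roll": [0,0,0,0,0,0,0,0],
  "fingers": 0
}}

```text
time_s: 21.45
ee_pos: [539.7, 28.3, 87.8]
orientation: [2.012, 1.571, -2.737]
force: [-0.1, -0.1, -0.1]
finger_gap: 1.0
```

Emit:
{"op": "move_arm", "data": {
  "xyz": [
    [0,0,5],
    [0,0,15],
    [0,0,35],
    [0,0,60],
    [0,0,90],
    [0,0,120],
    [0,0,135],
    [0,0,135]
  ],
  "roll": [0,0,0,0,0,0,0,0]
}}

```text
time_s: 22.25
ee_pos: [541.1, 28.6, 226.5]
orientation: [-1.28, 1.563, 0.255]
force: [-0.4, -0.2, -0.1]
finger_gap: 0.995
```

```bash
python3 look.py 17; python3 - <<'E'
from h import *
b=snap("scene","s17b.png",(240,180,420,315))
E
```

```text
22.25 [541.1  28.6 226.5] -1.9601132713534863 [-0.4 -0.2 -0.1] [-0.023  0.008  0.06 ] -3.5052044040639885e-05 87.9184891466188
[-0.076  0.035 -0.029] 0.00018192956304119434 87.87178945385826
diff 13.519511111111111
```

View pics/s17b.png

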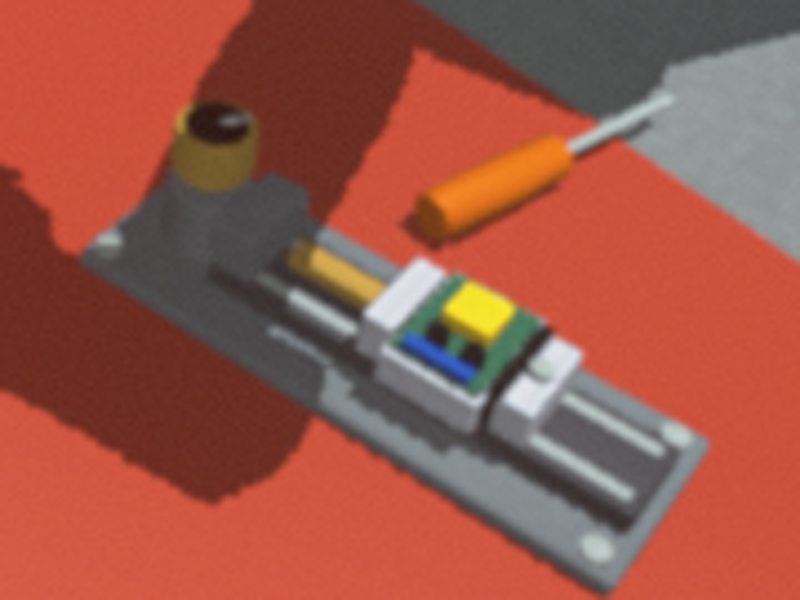

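View pics/w17.png

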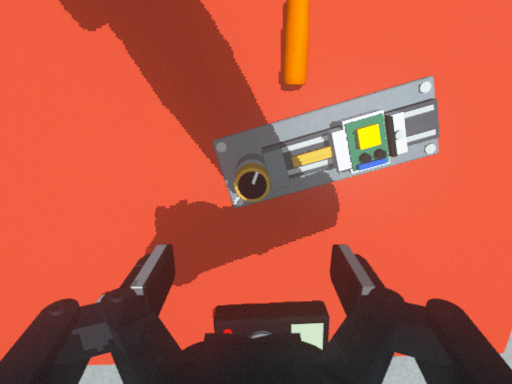

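```bash
python3 - <<'E'
from h import *
a=env.read_camera("wrist"); b=env.read_camera("scene")
cv2.imwrite("pics/w18.png",cv2.resize(a["pixels"][80:205,220:440],None,fx=3.6,fy=3.6,interpolation=cv2.INTER_CUBIC))
cv2.imwrite("pics/s18.png",cv2.resize(b["pixels"][230:290,310:390],None,fx=10,fy=10,interpolation=cv2.INTER_CUBIC))
import pickle; pickle.dump((a,b),open("p18.pkl","wb"))
E
```

```text
(no output)
```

View pics/w18.png

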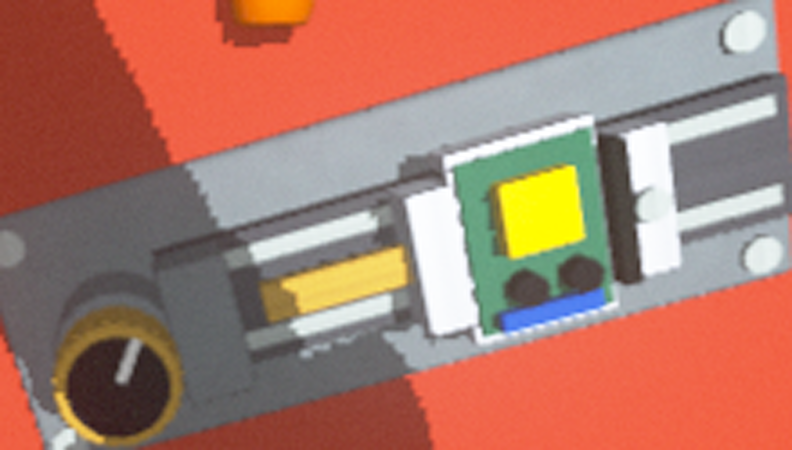

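View pics/s18.png

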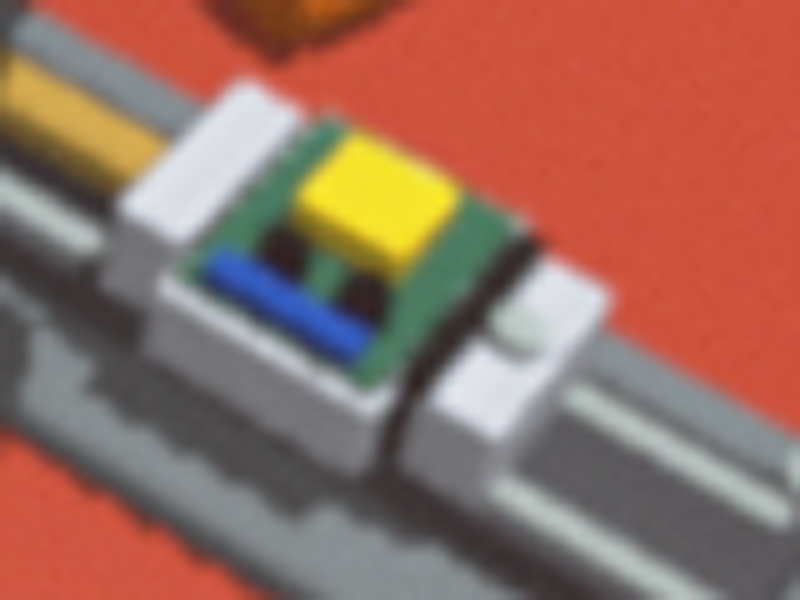

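```bash
python3 - <<'E'
from h import *
import pickle
a,b=pickle.load(open("p18.pkl","rb"))
th=np.radians(14);y=np.array([-np.sin(th),np.cos(th)])
k=plane(a,np.array([(118,388)])/3.6+[220,80]-.3,78)[0,:2]
k2=np.array([540,26.6])
J=plane(a,np.array([(450,187),(479,330)])/3.6+[220,80]-.3,44)[:,:2]
S=plane(b,np.array([(305,108),(185,242)])/10+[310,230]-.4,44)[:,:2]
print(k,(J-k)@y-82.3,(S-k2)@y-110+29)
for tr in(24,25,26,27,28): print(tr,np.degrees(3.767-tr/9))
E
```

```text
[541.92805391  27.71151634] [25.73805784 26.72699191] [26.54696071 27.72382362]
24 63.04445605756158
25 56.67825833388577
26 50.312060610209954
27 43.94586288653414
28 37.57966516285832
```

```bash
python3 - <<'E'
from workcell import env
print(env.state()["time_s"]); env.job_done()
E
```

```text
22.5
the job is handed in; nothing more can be done
```

The module is clamped in the vise, board side up and square to the jaws, and I handed the job in at 22.5 s.

- **Placing:** I gripped the module by its 60 mm ends and lowered it onto the bed near the seat, until about 6 N showed at the wrist. The release looked clean and flat in the wrist camera.
- **Clamping:** I held the knob in one grasp and turned it about 216° clockwise. The index line stayed put relative to the fingers, so the grip did not slip.
- **Slip:** The two estimates agree roughly. Counting the turn after the jaw stopped gives about 51° of slip. Total turn minus jaw travel (26–27 mm by the cameras, good to 1–2 mm) gives 44–50°. The ratchet itself was not read directly.
- **Final checks:** In the last pictures the module sits square between the driven jaw and the rubber pad. The gripper is open and well above the vise, with about zero force on it. The screwdriver looks undisturbed; the multimeter and bottle were not compared with their starting positions. The clamping force was not measured; I infer it from the jaw stopping, the pad compressing and the knob slipping.
- **Disagreement:** The cameras put the knob's centre 1–3 mm apart, and the arm felt 4–6 N of side force on the knob until I eased part of it off.

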